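# Heft the canisters and check-weigh the full one

## Task

Two of the three slim canisters that lean in the carton are empty, and only their weight tells which one still holds its lens. Fold the carton's standing flap well back towards yourself, find the full canister, lift it out past the dividers without crushing the carton and stand it upright in the middle of the balance's pan, gently, so that the balance is not overloaded. Leave the flap folded back, the empty canisters in their compartments, and the large canisters and the culture flask where they are.

Things in the scene. Friction and masses are not known exactly. Their poses are not given: they have to be found in the camera images.
- carton: open cardboard carton, fixed, 222 (its x) by 330 (its y) mm, 178 mm high, walls 5 mm. Origin: centre of its underside; x points from the flap side (long side nearest the robot) across. Dividers 150 mm high, 4 mm thick make 2 (x) by 3 (y) square compartments of 104 mm: centres at x -54, +54, y -108, 0, +108 mm; floor 4 mm thick. The three other flaps hang down outside
- flap (a joint): angle of the one long top flap that stands up, hinged on the top edge of the wall nearest the robot: 0 = closed over the near compartments, 1.57 = straight up, 3.14 = folded out level towards the robot. The crease is stiff (0.06 N m): the flap stays where it is left
- flap_edge (a point): middle of the free edge of that flap, 105 mm from its crease (the flap is 324 mm long, 4 mm thick); the crease lies at x = -108.5 mm, z = 178 mm of the carton
- balance: precision balance, fixed, 300 by 205 mm, 69 mm high; origin under the middle of its pan, z up
- pan_top (a point): middle of the top of the balance's square steel pan, 170 by 170 mm, 87 mm above the bench
- pan (a joint): how far the pan is pressed down, m: it is stiffly sprung, 4 N per mm, and is overloaded from 0.0035 (14 N); a full canister's weight alone sinks it about 0.0013, an empty one's 0.0003
- can_1_mid (a point): one of three look-alike slim square canisters, white, round grey screw cap, 168 mm tall. Full (lens inside) 0.45 to 0.6 kg, empty 0.14 kg. Point on its axis 84 mm from its foot; z towards the cap. Body 48 by 48 by 128 mm; cap 38 mm wide, 26 mm tall, its middle 71 mm from this point. Stands in a compartment next to the flap, leaning 22 degrees to the flap (about its y), cap against the wall
- can_2_mid (a point): one of three look-alike slim square canisters, white, round grey screw cap, 168 mm tall. Full (lens inside) 0.45 to 0.6 kg, empty 0.14 kg. Point on its axis 84 mm from its foot; z towards the cap. Body 48 by 48 by 128 mm; cap 38 mm wide, 26 mm tall, its middle 71 mm from this point. Stands in a compartment next to the flap, leaning 22 degrees to the flap (about its y), cap against the wall
- can_3_mid (a point): one of three look-alike slim square canisters, white, round grey screw cap, 168 mm tall. Full (lens inside) 0.45 to 0.6 kg, empty 0.14 kg. Point on its axis 84 mm from its foot; z towards the cap. Body 48 by 48 by 128 mm; cap 38 mm wide, 26 mm tall, its middle 71 mm from this point. Stands in a compartment next to the flap, leaning 22 degrees to the flap (about its y), cap against the wall
- large_1_mid (a point): large round canister standing in a compartment of the carton, white plastic, grey cap, 88 mm in diameter, 165 mm tall; its centre, half-way up. To be left alone
- large_2_mid (a point): large round canister standing in a compartment of the carton, white plastic, grey cap, 88 mm in diameter, 165 mm tall; its centre, half-way up. To be left alone
- large_3_mid (a point): large round canister standing in a compartment of the carton, white plastic, grey cap, 88 mm in diameter, 165 mm tall; its centre, half-way up. To be left alone
- flask_mid (a point): flat culture flask with orange cap lying on the bench, 150 by 84 by 36 mm; point in the middle of its body, half-way up. Bystander
There are look-alikes about, which are no part of the job. Leave any yellow look-alike of the part that bears can_2_mid alone.

How it is judged:
By the outcome, as a careful person would: the job done as asked, in the order asked, and still so for the second after the job is handed in, with the robot touching nothing.
It also fails if it takes over 72 s, if anything falls off the work surface, if the arm or the gripper's body presses on something with over 40 N, if the wrist force passes 120 N, or if a joint passes its speed limit or range.

## Robot

A 6-joint arm with a two-finger parallel gripper is mounted at the origin on the work surface. World frame = base frame: x ahead of the robot, y to its left, z up, the work surface at z = 0. Lengths are in mm, angles in rad, forces in N, time in s.
With the tool pointing down it reaches from about 300 to 825 mm from the base axis. Payload 5.4 kg.
Tool frame: the origin (TCP) lies at the very end of the fingers, on their centre line; the grasp point (between the pads) lies 19 mm behind it; z points along the fingers, y is the line along which they close (so a half turn about z gives the same grasp; the last joint's range is limited). The gripper opens to 92 mm and grips with 3 to 60 N. Pads are 20 mm wide; open, the fingers measure 128 mm over their backs; the gripper's body (75 mm by 189 mm) begins 69 mm behind the grasp point.
Start: joints at [-1.532, 0.158, 1.597, -0, 1.386, -0.21], TCP at [141.565, -557.284, 214.601] pointing down, gripper open.
Joint ranges: [-2.91, 2.91], [-0.94, 2.29], [0.18, 2.7], [-1.29, 4.43], [0.17, 2.64], [-3, 3]. Speed limits (rad/s): [2.57, 2.57, 3.14, 3.14, 3.14, 3.14].

## Interface

Orientations are given as a 3x3 rotation matrix whose columns are the frame's x, y, z axes.
In Python, from bench import robot gives the robot as it stands.
- The arm moves only by the shell command python3 -m handwheel 'ROWS' [OPENING] [FORCE]. ROWS is JSON, a list of rows, each a list of 6 numbers: the shift along the tool's x, y, z in cm, then the turn, a rotation vector about the tool's x, y, z in degrees. A call has 1 to 5 rows; each row shifts and turns the commanded pose from where the row before left it, along the tool's axes as they then stand; what a row does not reach is not made up. A row lasts 1/8 s, in which the tool goes at most 62.5 mm and 10.7 degrees, less where a joint would pass 70% of its speed; a pose out of reach is approached as far as the arm can. A call is refused whole if a number of a shift passes 6.25 or a number of a turn 10.7, either way. A call with a gripper value outside its range is refused whole. OPENING is the closure in counts, from 0 (fully open) to 255 (shut), set as the call begins (- or left out, the last holds). The fingers move at their own pace and stop on an object; FORCE is the grip in N (left out, the last holds). Time passes only in rows, so rows that do not move let the fingers close. It gives the time, the measured TCP pose, the force, the opening and the grip force at its end, in the units of the state.
- robot.get_obs(): the state, without advancing time (a new reading comes with each control period).
- robot.camera(name): name is "scene" or "top" or "wrist"; returns the picture (384x512x3 uint8, red, green, blue); there is no depth.
- robot.camera_model(name): a dict with "fx", "fy", "cx", "cy" (pixels), "extrinsics" (4x4, takes a point from camera to world coordinates). Camera axes: x right, y up, looking along -z (the intrinsics and any distortion apply to the point x, -y, -z); pixel columns grow to the right and rows downward; lengths in mm; the calibration is good to about 2 mm. A picture is of the moment at which its call begins: read the wrist's pose just before it. camera_model takes no time and is no camera call; for the wrist camera it gives the pose at the moment of the call.
- robot.finish_job(): hands the job in; it is judged then, once.
The state is a dict: "t": time; "joints": joint angles; "joint_vel": joint speeds; "effort": joint torques, N m; "tool_pos": TCP position; "eef_rot": TCP orientation; "force": force on the tool from outside, world axes, zero at the start; "wrist_torque": the same for the moment, N m; "gripper_width": opening from 0.0 (shut) to 1.0 (fully open); "grasp_force": force on a finger pad.
Only numpy, scipy, OpenCV 4.12 (cv2) and the standard library are available. Lean on these libraries where they do the work, as an engineer would, in place of code of your own. Each camera call takes 0.05 s, during which the arm holds its last target. There are 200 camera calls.

## Working session

There is one attempt and no reset: what is moved stays moved. The work goes in short steps, Python scripts to look and compute and a shell command to move; the robot and the scene stay as the last step left them, time stands still between calls to the robot, and variables do not carry over. Pictures are saved under pics/ and viewed, at most 10 in all, crops included, and the job is handed in when it is done.

```bash
mkdir -p pics; ls; python3 - <<'E'
from bench import robot
import cv2,numpy as np
for n in("scene","top"):
    im=robot.camera(n); cv2.imwrite(f"pics/{n}0.png",im[...,::-1])
    m=robot.camera_model(n); print(n,{k:(np.round(v,3).tolist() if k=="extrinsics" else v) for k,v in m.items()})
a=cv2.imread("pics/scene0.png");b=cv2.imread("pics/top0.png")
o=robot.get_obs();print(o["t"],o["tool_pos"],np.round(o["eef_rot"],3).tolist(),o["force"])
E
```

```text
pics
scene {'fx': 370.8675292742084, 'fy': 370.8675292742084, 'cx': 260.0373998369767, 'cy': 191.21851961270374, 'extrinsics': [[-0.104, -0.704, 0.703, 1250.933], [0.994, -0.061, 0.086, 92.823], [-0.018, 0.708, 0.706, 887.204], [0.0, 0.0, 0.0, 1.0]]}
top {'fx': 442.818737316454, 'fy': 442.818737316454, 'cx': 260.3043540755094, 'cy': 197.23805751297368, 'extrinsics': [[-0.003, 0.997, -0.073, 399.803], [-1.0, -0.002, 0.019, -8.648], [0.019, 0.073, 0.997, 1385.223], [0.0, 0.0, 0.0, 1.0]]}
0.1 [ 141.5513955  -556.73508031  213.73407128] [[0.969, 0.246, -0.0], [0.246, -0.969, 0.002], [0.0, -0.002, -1.0]] [ 0.26681779 -0.3312265   0.02526439]
```

View pics/scene0.png

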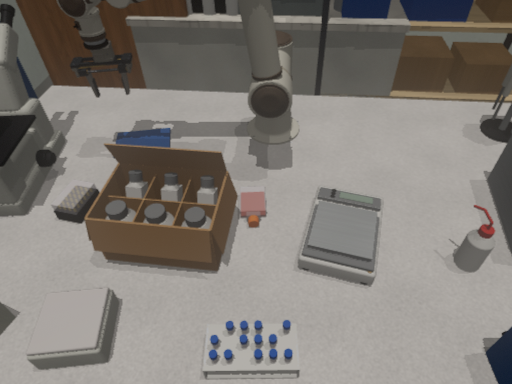

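View pics/top0.png

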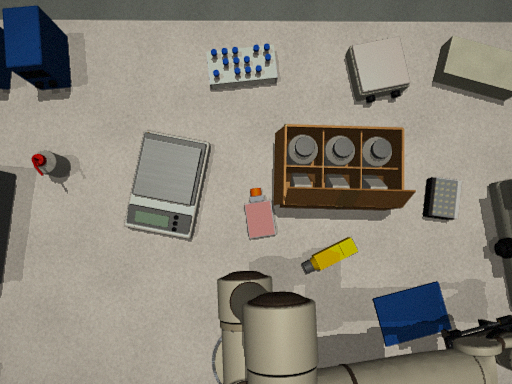

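Scene: the carton (95-235, 145-265) has three slim canisters behind the flap, at about (136,187), (172,188) and (207,190). The balance is at (343,235) and the flask at (254,208). In the top view the carton is at (275-405, 125-207), the pan at (168,170), the flask at (260,218) and a yellow look-alike lies on the bench at (330,255). The white slim canisters in the carton fit the description; the yellow one doesn't. I'll enlarge to confirm and get the corners.

```bash
python3 - <<'E'
import cv2,numpy as np
b=cv2.imread("pics/top0.png")[115:215,265:420]
a=cv2.imread("pics/scene0.png")[140:268,88:243]
f=lambda i:cv2.resize(i,None,fx=2.6,fy=2.6,interpolation=cv2.INTER_CUBIC)
b=cv2.resize(b,None,fx=5,fy=5,interpolation=cv2.INTER_CUBIC)
for k in range(0,155,10): cv2.line(b,(k*5,0),(k*5,6 if k%50 else 14),(0,255,0),1)
for k in range(0,100,10): cv2.line(b,(0,k*5),(6 if k%50 else 14,k*5),(0,255,0),1)
cv2.imwrite("pics/topc.png",b)
E
cat > h.py <<'E'
from bench import robot
import numpy as np,cv2
def ray(m,u,v):
    E=np.array(m["extrinsics"]);d=np.array([(u-m["cx"])/m["fx"],-(v-m["cy"])/m["fy"],-1])
    return E[:3,3],E[:3,:3]@d
def plane(m,u,v,z):
    o,d=ray(m,u,v);return o+d*(z-o[2])/d[2]
def proj(m,p):
    E=np.array(m["extrinsics"]);q=E[:3,:3].T@(np.array(p)-E[:3,3])
    return m["cx"]-m["fx"]*q[0]/q[2],m["cy"]+m["fy"]*q[1]/q[2]
E
```

```text
(no output)
```

View pics/topc.png

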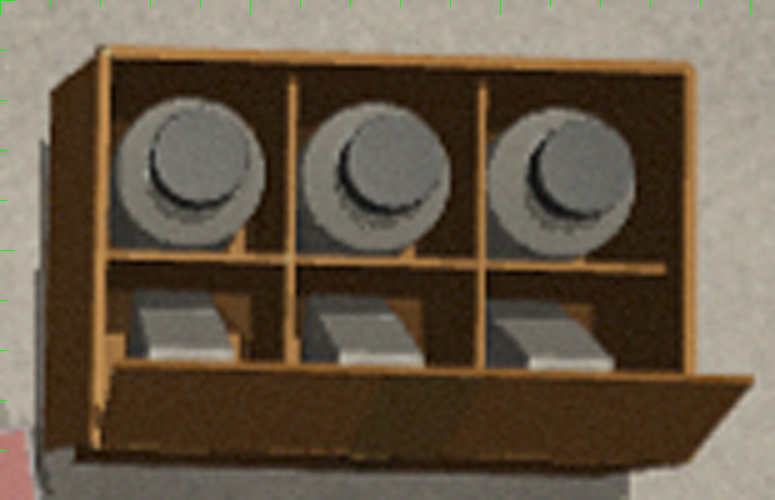

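```bash
python3 - <<'E'
from h import *
m=robot.camera_model("top");s=robot.camera_model("scene")
C=[plane(m,*p,178) for p in[(285.6,124.6),(403.4,128),(284,204.4),(402.4,207.6)]]
print(np.round(C,1))
c=sum(C)/4;print("centre",c)
ey=(C[0]-C[1]+C[2]-C[3]);print(np.linalg.norm(C[0]-C[1]),np.linalg.norm(C[0]-C[2]));yaw=np.arctan2(ey[1],ey[0])-np.pi/2;print("yaw",np.degrees(yaw))
ex=np.array([np.cos(yaw),np.sin(yaw),0]);
# flap edge: middle (px)
u,v=265+433/5,115+371/5
o,d=ray(m,u,v);h=np.array([c[0],c[1],178])-108.5*ex
for a in np.arange(0.6,2.2,.1):
    p=h+105*np.array([np.cos(a)*ex[0],np.cos(a)*ex[1],np.sin(a)]);q=proj(m,p);q2=proj(s,p);print(round(a,2),np.round(p),np.round(q,1),np.round(q2,1))
print(u,v)
b=robot.camera("top");cv2.imwrite("pics/t1.png",b[...,::-1])
g=cv2.cvtColor(b,cv2.COLOR_RGB2GRAY);cr=cv2.resize(b[120:245,115:285,::-1],None,fx=4,fy=4,interpolation=cv2.INTER_CUBIC);cv2.imwrite("pics/bal.png",cr)
E
```

```text
[[ 689.7 -102.1  178. ]
 [ 680.5 -430.2  178. ]
 [ 468.3  -96.   178. ]
 [ 458.8 -421.4  178. ]]
centre [ 574.29397261 -262.42841969  178.        ]
328.25006362487267 221.4551097113742
yaw -1.6376422366617804
0.6 [ 552. -262.  237.] [348.6 170.9] [158.5 171.3]
0.7 [ 546. -262.  246.] [349.2 172.9] [158.6 167.3]
0.8 [ 539. -261.  253.] [349.9 175.3] [158.9 163.3]
0.9 [ 531. -261.  260.] [350.4 178. ] [159.3 159.4]
1.0 [ 523. -261.  266.] [350.9 181. ] [159.9 155.5]
1.1 [ 513. -261.  272.] [351.3 184.4] [160.6 151.8]
1.2 [ 504. -260.  276.] [351.7 188. ] [161.4 148.3]
1.3 [ 494. -260.  279.] [351.9 191.8] [162.3 145. ]
1.4 [ 484. -260.  281.] [352.1 195.8] [163.3 142. ]
1.5 [ 473. -260.  283.] [352.2 199.9] [164.5 139.3]
1.6 [ 463. -259.  283.] [352.2 204.1] [165.6 136.9]
1.7 [ 452. -259.  282.] [352.  208.3] [166.9 134.9]
1.8 [ 442. -259.  280.] [351.8 212.4] [168.2 133.2]
1.9 [ 432. -258.  277.] [351.5 216.5] [169.5 131.9]
2.0 [ 422. -258.  273.] [351.1 220.4] [170.8 131. ]
2.1 [ 413. -258.  269.] [350.7 224.1] [172.1 130.5]
351.6 189.2
```

View pics/bal.png

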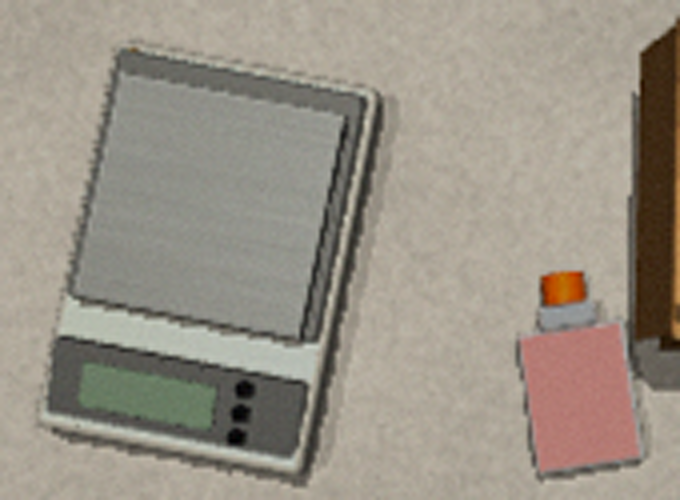

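Pan centre is at top pixel (168, 171.4), and the flap stands at about 1.23 rad. Next, go behind the flap with the gripper shut.

```bash
python3 -c "
from h import *
m=robot.camera_model('top');print(plane(m,168,171.4,87)); print([plane(m,115+a/4,120+b/4,87).round(1) for a,b in[(127,72),(347,115),(300,340),(74,295)]])"
python3 -m handwheel '[[0,0,-5.8,0,0,8],[0,0,-5.8,0,0,7.9],[5,-3.8,0,0,0,0],[5,-3.8,0,0,0,0],[5,-3.8,0,0,0,0]]' 255 30
python3 -m handwheel '[[5,-3.8,0,0,0,0],[5,-3.8,0,0,0,0],[5,-3.8,0,0,0,0],[5,-3.8,0,0,0,0],[5,-4,0,0,0,0]]'
```

```text
[571.37370043 238.25691654  87.        ]
[array([670.8, 302. ,  87. ]), array([638.7, 139.7,  87. ]), array([472.3, 172.9,  87. ]), array([505.6, 338. ,  87. ])]
t: 0.78
tool_pos: [295.2, -446.9, 330.4]
eef_rot: [[1.0, -0.029, 0.0], [-0.029, -1.0, 0.0], [0.0, -0.0, -1.0]]
force: [0.6, -0.7, 0.6]
gripper_width: 0.481
grasp_force: 0.0
t: 1.4
tool_pos: [548.6, -263.5, 330.3]
eef_rot: [[1.0, -0.029, -0.0], [-0.029, -1.0, 0.0], [-0.0, -0.0, -1.0]]
force: [0.1, -0.4, 0.5]
gripper_width: 0.003
grasp_force: 0.0
```

```bash

python3 -m handwheel '[[0,0,5.5,0,0,0],[0,0,5,0,0,0],[-4,0,0,0,0,0],[-3,0,0,0,0,0],[-2,0,0,0,0,0]]'
python3 -m handwheel '[[-2,0,0,0,0,0],[-2,0,0.5,0,0,0],[-2,0,0.8,0,0,0],[-1.5,0,1,0,0,0],[-1,0,1.2,0,0,0]]'
python3 -m handwheel '[[0,0,0.7,0,0,0],[0,0,0,0,0,0]]'
```

```text
t: 2.02
tool_pos: [456.7, -262.0, 225.0]
eef_rot: [[1.0, -0.029, 0.001], [-0.029, -1.0, 0.001], [0.001, -0.001, -1.0]]
force: [2.7, -0.4, -1.5]
gripper_width: 0.008
grasp_force: 1.0
t: 2.65
tool_pos: [372.0, -260.1, 190.3]
eef_rot: [[1.0, -0.029, 0.001], [-0.029, -1.0, -0.0], [0.001, 0.0, -1.0]]
force: [0.7, -0.2, 0.2]
gripper_width: 0.003
grasp_force: 0.3
t: 2.9
tool_pos: [372.2, -259.6, 182.9]
eef_rot: [[1.0, -0.029, -0.001], [-0.029, -1.0, 0.001], [-0.001, -0.001, -1.0]]
force: [-1.2, -0.2, 0.3]
gripper_width: 0.002
grasp_force: 0.0
```

```bash

python3 -m handwheel '[[0,0,-5,0,0,0],[0,0,-6,0,0,0],[2,0,-6,0,0,0],[4,0,-6,0,0,0],[4,0,-2,0,0,0]]' 0
python3 -m handwheel '[[0,0,0,0,0,0],[0,0,0,0,0,0]]'
python3 - <<'E'
from h import *
w=robot.camera_model("wrist");a=robot.camera("wrist")
s=robot.camera("scene")
import pickle;pickle.dump(w,open("w1.pkl","wb"))
cv2.imwrite("pics/w1.png",a[...,::-1]);cv2.imwrite("pics/s1.png",s[...,::-1])
c=cv2.resize(s[130:275,85:250,::-1],None,fx=1.55,fy=1.55,interpolation=cv2.INTER_CUBIC)
big=np.zeros((384+c.shape[0]-20,512,3),np.uint8);big[:384]=a[...,::-1];k=min(c.shape[0],big.shape[0]-384);big[384:384+k,:c.shape[1]]=c[:k]
cv2.imwrite("pics/c1.png",big[:600]);print(np.round(w["extrinsics"],2),w["fx"])
E
```

```text
t: 3.52
tool_pos: [468.8, -263.3, 429.7]
eef_rot: [[1.0, -0.029, 0.006], [-0.029, -1.0, -0.005], [0.006, 0.005, -1.0]]
force: [-0.5, -0.3, 0.2]
gripper_width: 0.523
grasp_force: 0.0
t: 3.78
tool_pos: [466.4, -262.5, 424.0]
eef_rot: [[1.0, -0.028, -0.002], [-0.028, -1.0, 0.001], [-0.002, -0.001, -1.0]]
force: [0.1, -0.4, 0.3]
gripper_width: 0.742
grasp_force: 0.0
[[-3.0000e-02  9.6000e-01  2.6000e-01  5.4064e+02]
 [-1.0000e+00 -3.0000e-02 -1.0000e-02 -2.6402e+02]
 [-0.0000e+00 -2.6000e-01  9.6000e-01  5.9328e+02]
 [ 0.0000e+00  0.0000e+00  0.0000e+00  1.0000e+00]] 339.83732494124376
```

View pics/c1.png

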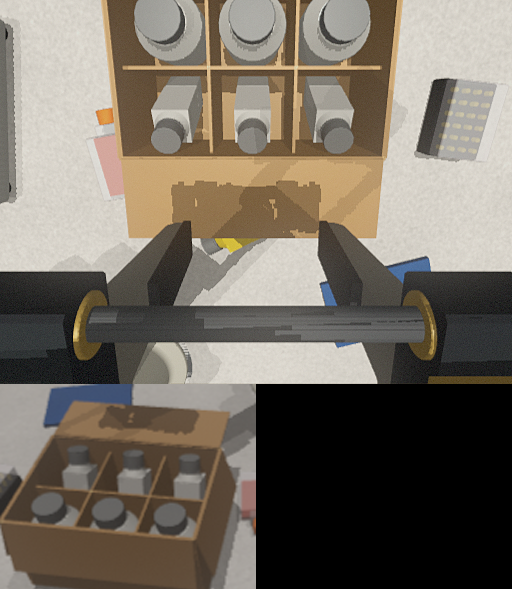

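The wrist view shows the flap folded back level, with its edge at row 238. The slim canisters' caps are at (167,139), (252,140) and (337,140), and the dividers at columns 210 and 296. All three are white with grey caps; the yellow one lies on the bench under the flap edge at (235,243).

```bash
python3 - <<'E'
from h import *
import pickle
w=pickle.load(open("w1.pkl","rb"));g=cv2.GaussianBlur(cv2.cvtColor(cv2.imread("pics/w1.png"),cv2.COLOR_BGR2GRAY),(3,3),0)
c=np.array([574.3,-262.4,0]);t=np.radians(-1.64);ex=np.array([np.cos(t),np.sin(t),0]);ey=np.array([-np.sin(t),np.cos(t),0])
f=lambda u,v,z:(lambda d:np.round([d@ex,d@ey],1))(plane(w,u,v,z)-c)
ci=cv2.HoughCircles(g[110:165,140:365],cv2.HOUGH_GRADIENT,1,50,param1=80,param2=10,minRadius=11,maxRadius=19)
for x,y,r in (ci[0] if ci is not None else []): print("cap",x+140,y+110,r,f(x+140,y+110,167))
for n,u,v,z in[("divL",209.5,110,150),("divR",295.5,110,150),("divX",252,68,150),("wallL",119,156,178),("wallR",388,156,178),("hinge",252,157,178),("edge",252,238,183)]: print(n,f(u,v,z))
h=cv2.cvtColor(cv2.imread("pics/w1.png"),cv2.COLOR_BGR2HSV);print([h[110,i].tolist() for i in range(160,200,3)])
E
```

```text
cap 251.5 135.5 17.2 [-80.8   1.8]
cap 168.5 135.5 17.1 [-81.  105.3]
cap 336.5 137.5 16.1 [ -83.1 -104.3]
divL [-50.6  55.3]
divR [-50.4 -54. ]
divX [-0.   1.3]
wallL [-105.   165.3]
wallR [-104.4 -166.7]
hinge [-106.     1.1]
edge [-211.7    1.1]
[[18, 16, 204], [20, 15, 204], [21, 16, 203], [22, 19, 201], [21, 16, 202], [23, 16, 204], [21, 18, 202], [21, 16, 203], [21, 18, 203], [24, 18, 209], [20, 34, 114], [23, 28, 117], [21, 22, 117], [20, 26, 118]]
```

```bash

python3 -m handwheel '[[2.2,-0.2,6,0,0,0],[2.2,-0.2,6,0,0,0],[0,0,6,0,0,0],[0,0,3.5,0,0,0],[0,0,0,0,0,0]]' 94 20
python3 -m handwheel '[[0,0,0,0,0,0],[0,0,0,0,0,0]]'
```

```text
t: 4.5
tool_pos: [507.1, -258.5, 209.1]
eef_rot: [[1.0, -0.029, -0.006], [-0.029, -1.0, 0.005], [-0.006, -0.005, -1.0]]
force: [0.5, 0.7, 0.6]
gripper_width: 0.63
grasp_force: 0.0
t: 4.75
tool_pos: [510.8, -261.1, 215.3]
eef_rot: [[1.0, -0.029, 0.004], [-0.029, -1.0, -0.003], [0.004, 0.003, -1.0]]
force: [-0.3, -1.2, -0.2]
gripper_width: 0.629
grasp_force: 0.0
```

```bash

python3 -m handwheel '[[0,-0.1,3,0,0,0],[0,0,2.5,0,0,0],[0,0,1.5,0,0,0],[0,0,0,0,0,0]]'
python3 -m handwheel '[[0,0,1.3,0,0,0],[0,0,1.2,0,0,0],[0,0,0.8,0,0,0],[0,0,0.7,0,0,0],[0,0,0,0,0,0]]'
```

```text
t: 5.25
tool_pos: [509.7, -259.0, 142.4]
eef_rot: [[1.0, -0.029, -0.001], [-0.029, -1.0, 0.0], [-0.001, -0.0, -1.0]]
force: [0.2, -0.5, -0.8]
gripper_width: 0.632
grasp_force: 0.0
t: 5.88
tool_pos: [509.5, -258.8, 101.9]
eef_rot: [[1.0, -0.029, -0.001], [-0.029, -1.0, 0.001], [-0.001, -0.001, -1.0]]
force: [0.1, 0.2, -0.6]
gripper_width: 0.637
grasp_force: 0.0
```

```bash

python3 -m handwheel '[[0,0,0,0,0,0],[0,0,0,0,0,0],[0,0,0,0,0,0],[0,0,0,0,0,0]]' 255 20
python3 -m handwheel '[[0.4,0,-0.5,0,0,0],[0.4,0,-0.8,0,0,0],[0.2,0,-0.7,0,0,0],[0,0,0,0,0,0],[0,0,0,0,0,0]]'
python3 -m handwheel '[[0,0,0,0,0,0]]'
```

```text
t: 6.38
tool_pos: [510.1, -259.2, 103.0]
eef_rot: [[1.0, -0.029, 0.001], [-0.029, -1.0, -0.0], [0.001, 0.0, -1.0]]
force: [-1.3, 0.4, 1.3]
gripper_width: 0.524
grasp_force: 20.0
t: 7.0
tool_pos: [520.0, -259.4, 122.9]
eef_rot: [[1.0, -0.029, 0.0], [-0.029, -1.0, -0.0], [0.0, 0.0, -1.0]]
force: [-2.8, 1.1, -3.0]
gripper_width: 0.52
grasp_force: 20.0
t: 7.12
tool_pos: [520.0, -259.5, 122.7]
eef_rot: [[1.0, -0.029, 0.0], [-0.029, -1.0, -0.0], [0.0, 0.0, -1.0]]
force: [-1.9, 0.8, -2.6]
gripper_width: 0.524
grasp_force: 20.0
```

```bash

python3 -m handwheel '[[-0.7,0,-0.5,0,0,0],[0,0,-0.5,0,0,0],[0,0,0,0,0,0],[0,0,0,0,0,0]]'
python3 -m handwheel '[[0,0,0,0,0,0]]'; python3 -m handwheel '[[0,0,0,0,0,0]]'
```

```text
t: 7.62
tool_pos: [513.0, -259.2, 132.7]
eef_rot: [[1.0, -0.029, 0.0], [-0.029, -1.0, -0.0], [0.001, 0.0, -1.0]]
force: [0.9, -0.4, -5.3]
gripper_width: 0.52
grasp_force: 20.0
t: 7.75
tool_pos: [512.8, -259.1, 132.4]
eef_rot: [[1.0, -0.029, -0.0], [-0.029, -1.0, 0.0], [-0.0, -0.0, -1.0]]
force: [0.2, -0.7, -4.4]
gripper_width: 0.524
grasp_force: 20.0
t: 7.88
tool_pos: [512.8, -259.1, 132.4]
eef_rot: [[1.0, -0.029, -0.0], [-0.029, -1.0, 0.0], [-0.0, -0.0, -1.0]]
force: [0.2, -0.5, -6.0]
gripper_width: 0.52
grasp_force: 20.0
```

Weight is about 5.2 N, so the middle canister is the full one. Grip harder, tilt it upright and lift it out.

```bash

python3 -m handwheel '[[0,0,-1,0,0,0],[0,0,-1,0,-5,0],[0,0,-1,0,-6,0],[0,0,-1,0,-6,0],[0,0,-1,0,-5,0]]' 255 35
python3 -m handwheel '[[-0.8,0,-1.9,0,0,0],[-1.5,0,-3.7,0,0,0],[-1.87,0,-4.64,0,0,0],[-1.87,0,-4.64,0,0,0],[-1.1,0,-2.8,0,0,0]]' 
python3 -m handwheel '[[0,0,0,0,0,0],[0,0,0,0,0,0],[0,0,0,0,0,0]]' 
python3 - <<'E'
from h import *
s=robot.camera("scene");cv2.imwrite("pics/s2.png",s[...,::-1])
o=robot.get_obs();m=robot.camera_model("scene");print(np.round(proj(m,o["tool_pos"])),o["force"])
cv2.imwrite("pics/s2c.png",cv2.resize(s[40:280,80:330,::-1],None,fx=2.4,fy=2.4,interpolation=cv2.INTER_CUBIC))
E
```

```text
t: 8.5
tool_pos: [519.6, -259.5, 183.2]
eef_rot: [[0.927, -0.029, -0.375], [-0.027, -1.0, 0.01], [-0.375, 0.001, -0.927]]
force: [-0.6, -0.1, -5.3]
gripper_width: 0.521
grasp_force: 35.0
t: 9.12
tool_pos: [518.7, -259.7, 378.1]
eef_rot: [[0.93, -0.029, -0.367], [-0.028, -1.0, 0.007], [-0.367, 0.004, -0.93]]
force: [0.1, 0.7, -5.4]
gripper_width: 0.52
grasp_force: 35.0
t: 9.5
tool_pos: [518.0, -259.0, 370.6]
eef_rot: [[0.926, -0.029, -0.377], [-0.026, -1.0, 0.013], [-0.377, -0.002, -0.926]]
force: [0.5, 0.5, -4.9]
gripper_width: 0.518
grasp_force: 35.0
[152. 121.] [ 0.08247016 -0.57730793 -5.02362115]
```

View pics/s2c.png

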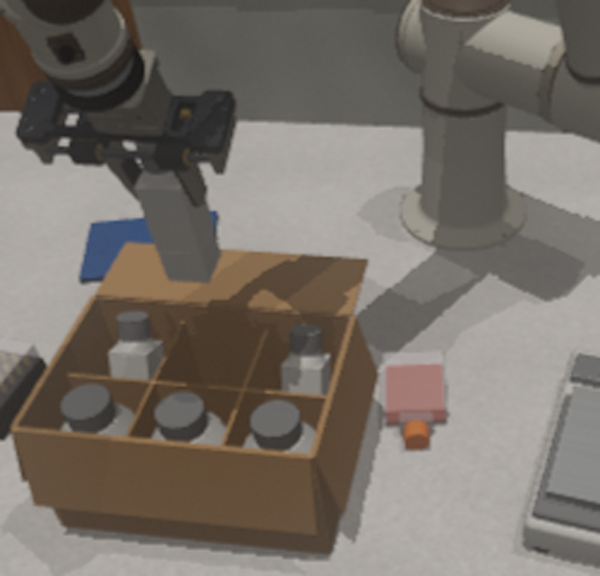

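```bash

cat > ov.py <<'E'
from h import *
import sys
def overlay(s,m,ax,zf,yaw,crop,k,out):
    y0,y1,x0,x1=crop;im=cv2.resize(np.ascontiguousarray(s[y0:y1,x0:x1,::-1]),None,fx=k,fy=k,interpolation=cv2.INTER_CUBIC)
    c,sn=np.cos(yaw),np.sin(yaw)
    P=lambda p:tuple(int(round((a-b+.5)*k)) for a,b in zip(proj(m,p),(x0,y0)))
    q=[(ax[0]+24*(a*c-b*sn),ax[1]+24*(a*sn+b*c)) for a,b in((-1,-1),(1,-1),(1,1),(-1,1))]
    for i in range(4):
        cv2.line(im,P((*q[i],zf)),P((*q[i],zf+128)),(0,255,0),1)
        cv2.line(im,P((*q[i],zf)),P((*q[(i+1)%4],zf)),(0,0,255),1)
    cv2.imwrite(out,im)
E
python3 - <<'E'
from ov import *
s=cv2.imread("pics/s2.png")[...,::-1]
overlay(s,robot.camera_model("scene"),(522,-259.3),272,-.0286,(90,170,120,200),7,"pics/ov1.png")
E
```

```text
(no output)
```

View pics/ov1.png

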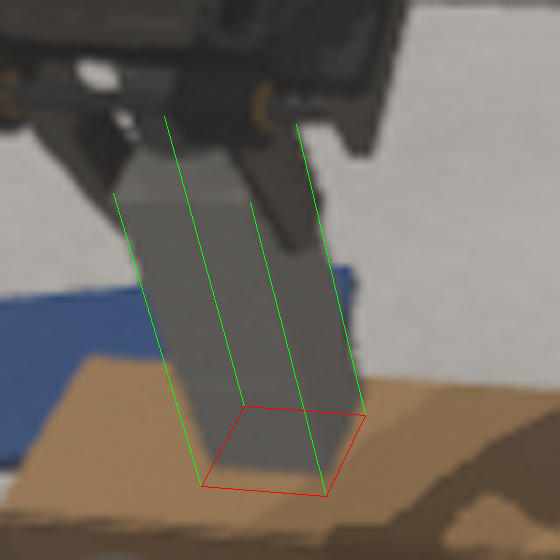

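The canister is out of the carton. Its front foot edge shows at row 468 against 490 predicted for upright, so it swung about 6° in the grip with the foot towards the robot. I'll turn the tool back 6° and carry it to the pan.

```bash

python3 -m handwheel '[[0,-1,0,0,6,0],[0.3,-3,-0.1,0,0,0],[0.4,-5,-0.1,0,0,0],[0.4,-6,-0.1,0,0,0],[0.4,-6,-0.1,0,0,0]]'
python3 -m handwheel '[[0.4,-6,-0.1,0,0,0],[0.4,-6,-0.1,0,0,0],[0.4,-6,-0.1,0,0,0],[0.4,-5,-0.1,0,0,0],[0.3,-4,-0.1,0,0,0]]'
python3 -m handwheel '[[0,-2,0,0,0,0],[0,0,0,0,0,0],[0,0,0,0,0,0],[0,0,0,0,0,0]]'
```

```text
t: 10.18
tool_pos: [539.7, -48.1, 371.2]
eef_rot: [[0.96, -0.029, -0.277], [-0.028, -1.0, 0.008], [-0.277, -0.0, -0.961]]
force: [0.4, -0.3, -4.3]
gripper_width: 0.527
grasp_force: 35.0
t: 10.8
tool_pos: [567.0, 221.5, 370.6]
eef_rot: [[0.96, -0.027, -0.278], [-0.027, -1.0, 0.007], [-0.278, 0.001, -0.961]]
force: [0.9, -1.6, -5.5]
gripper_width: 0.52
grasp_force: 35.0
t: 11.3
tool_pos: [568.3, 238.0, 372.1]
eef_rot: [[0.961, -0.031, -0.275], [-0.03, -1.0, 0.008], [-0.275, 0.0, -0.961]]
force: [0.0, -0.4, -4.7]
gripper_width: 0.523
grasp_force: 35.0
```

```bash

python3 -m handwheel '[[1.1,0,3.84,0,0,0],[1.38,0,4.8,0,0,0],[1.1,0,3.84,0,0,0],[0.41,0,1.44,0,0,0],[0,0,0,0,0,0]]'
python3 -m handwheel '[[0,0,0,0,0,0],[0,0,0,0,0,0]]'
python3 - <<'E'
from ov import *
s=robot.camera("scene");cv2.imwrite("pics/s3.png",s[...,::-1]);o=robot.get_obs();p=o["tool_pos"];print(p)
overlay(s,robot.camera_model("scene"),(p[0]+4,p[1]),p[2]-98.6,-.0286,(150,270,295,395),5.5,"pics/ov2.png")
E
```

```text
t: 11.92
tool_pos: [567.9, 238.9, 227.0]
eef_rot: [[0.961, -0.029, -0.277], [-0.028, -1.0, 0.008], [-0.277, 0.0, -0.961]]
force: [0.2, -0.1, -4.7]
gripper_width: 0.521
grasp_force: 35.0
t: 12.18
tool_pos: [569.1, 239.6, 229.2]
eef_rot: [[0.962, -0.029, -0.272], [-0.027, -1.0, 0.009], [-0.272, -0.001, -0.962]]
force: [-0.1, -0.4, -5.3]
gripper_width: 0.521
grasp_force: 35.0
[568.89208648 239.62345995 228.79739143]
```

View pics/ov2.png

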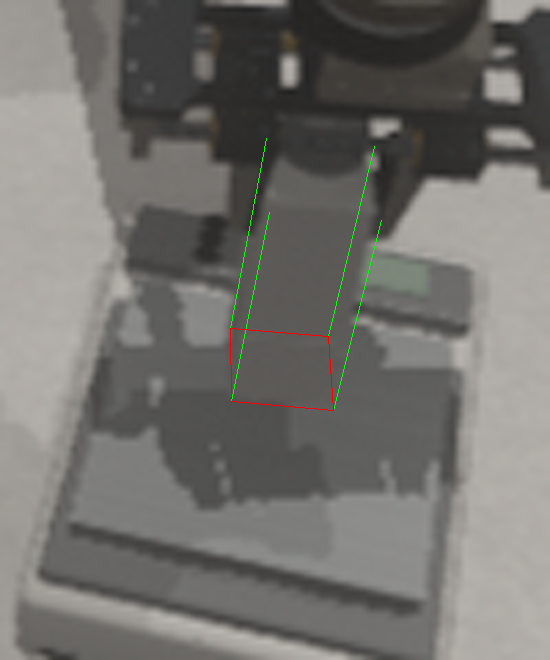

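```bash
python3 - <<'E'
import cv2,numpy as np
s=cv2.imread("pics/s3.png",0)[185:245,330:365]
c=cv2.resize(s,None,fx=12,fy=9.5,interpolation=cv2.INTER_NEAREST)
c=np.clip((c.astype(float)-60)*3,0,255).astype(np.uint8)
cv2.imwrite("pics/e.png",c)
E
```

```text
(no output)
```

View pics/e.png

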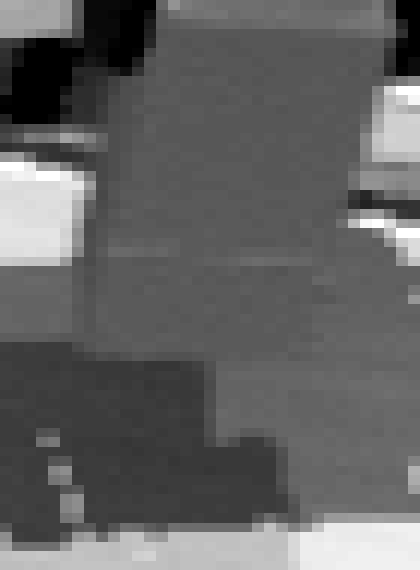

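The foot edge is at pixel row 222.6 against 223.2 predicted, so the canister is upright and centred over the pan. Now lower it gently.

```bash

python3 -m handwheel '[[0.4,0,1.4,0,0,0],[0.35,0,1.2,0,0,0],[0.14,0,0.5,0,0,0],[0,0,0,0,0,0],[0,0,0,0,0,0]]'
python3 -m handwheel '[[0.04,0,0.14,0,0,0],[0.04,0,0.14,0,0,0],[0,0,0,0,0,0]]'
```

```text
t: 12.85
tool_pos: [568.3, 239.5, 195.2]
eef_rot: [[0.961, -0.029, -0.275], [-0.028, -1.0, 0.008], [-0.275, -0.0, -0.961]]
force: [0.6, -0.4, -5.6]
gripper_width: 0.518
grasp_force: 35.0
t: 13.22
tool_pos: [568.0, 239.5, 191.8]
eef_rot: [[0.961, -0.029, -0.276], [-0.028, -1.0, 0.008], [-0.276, 0.0, -0.961]]
force: [-0.5, -0.6, -4.9]
gripper_width: 0.518
grasp_force: 35.0
```

Step down about 1 mm at a time.

```bash

for i in 1 2; do python3 -m handwheel '[[0.03,0,0.1,0,0,0],[0,0,0,0,0,0]]' | grep -E "pos|^force"; done
python3 -m handwheel '[[0.03,0,0.1,0,0,0],[0,0,0,0,0,0]]' | grep -E "pos|^force"
```

```text
tool_pos: [568.0, 239.5, 190.8]
force: [-1.1, 0.3, -4.4]
tool_pos: [568.0, 239.5, 189.7]
force: [-0.8, 0.0, -4.7]
tool_pos: [568.1, 239.5, 188.7]
force: [-1.1, -0.4, -6.0]
```

```bash

python3 -m handwheel '[[0.03,0,0.1,0,0,0],[0,0,0,0,0,0]]' | grep -E "pos|^force"
python3 -m handwheel '[[0.03,0,0.1,0,0,0],[0,0,0,0,0,0]]' | grep -E "pos|^force"
```

```text
tool_pos: [568.1, 239.5, 187.6]
force: [-0.0, -0.5, -5.3]
tool_pos: [568.1, 239.5, 186.6]
force: [0.1, 0.2, -5.2]
```

```bash

python3 -m handwheel '[[0.03,0,0.1,0,0,0],[0,0,0,0,0,0]]' | grep -E "pos|^force"
```

```text
tool_pos: [568.2, 239.5, 185.7]
force: [0.6, 0.5, -3.2]
```

```bash

python3 -m handwheel '[[0.03,0,0.1,0,0,0],[0,0,0,0,0,0]]' | grep -E "pos|^force"
```

```text
tool_pos: [568.3, 239.5, 185.1]
force: [-0.5, -1.2, -2.8]
```

```bash

python3 -m handwheel '[[0.02,0,0.07,0,0,0],[0,0,0,0,0,0]]' | grep -E "pos|^force"
```

```text
tool_pos: [568.4, 239.5, 184.5]
force: [0.8, 0.5, 0.6]
```

```bash

python3 -m handwheel '[[0,0,0,0,0,0],[0,0,0,0,0,0],[0,0,0,0,0,0]]' 120 10 | grep -E "pos|^force|grip"
python3 -m handwheel '[[0,0,0,0,0,0],[0,0,0,0,0,0]]' 80 | grep -E "pos|^force|grip"
python3 -m handwheel '[[0,0,-1,0,0,0],[0,0,-2,0,0,0],[0,0,-4,0,0,0],[0,0,-5,0,0,0],[0,0,-5,0,0,0]]' | grep -E "pos|^force"
python3 -m handwheel '[[-2,4,-4,0,0,0],[-4,4,-2,0,0,0],[-6,5,0,0,0,0],[-6,5,0,0,0,0],[0,0,0,0,0,0]]' | grep -E "pos|^force"
python3 - <<'E'
from h import *
s=robot.camera("scene");cv2.imwrite("pics/s4.png",s[...,::-1])
cv2.imwrite("pics/s4c.png",cv2.resize(np.ascontiguousarray(s[80:280,80:400,::-1]),None,fx=2.5,fy=2.5,interpolation=cv2.INTER_CUBIC))
m=robot.camera_model("scene");print([(np.array(proj(m,(571.4,238.3,z)))-[80,80])*2.5 for z in(86,254)])
E
```

```text
tool_pos: [568.2, 239.5, 183.9]
force: [-0.7, -0.7, -0.2]
gripper_width: 0.532
tool_pos: [568.2, 239.5, 183.9]
force: [-0.8, 0.1, 0.7]
gripper_width: 0.685
tool_pos: [615.3, 238.0, 349.7]
force: [-0.2, 1.3, 0.7]
tool_pos: [475.0, 80.6, 450.9]
force: [0.1, 0.0, 0.3]
[array([656.70742451, 366.25778398]), array([680.50299632, 256.8162029 ])]
```

View pics/s4c.png

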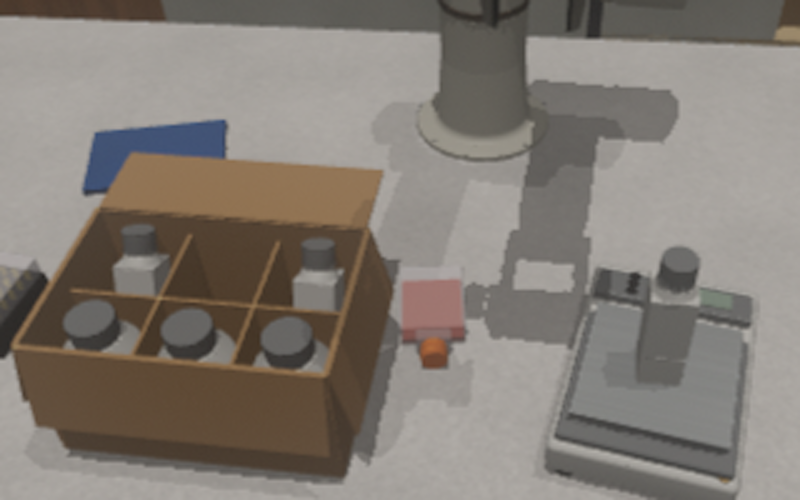

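The canister stands upright mid-pan, with its cap at (679,262) against (680,257) predicted. The flap is back, and the empties, large canisters and flask are in place.

```bash
python3 -c "
from bench import robot
print(robot.finish_job())"
```

```text
the job is handed in; nothing more can be done
None
```

The flap is folded back and the full canister (the middle one, about 5 N on the wrist sensor) stands upright in the middle of the pan; the two empties, the large canisters and the flask are where they were, and the job is handed in, with no verdict returned.

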